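Clamp a bush in the reaming fixture and hold the cam at full lift

ROBOT

A 6-joint arm with a two-finger parallel gripper is mounted at the origin on a cart in front of the work surface, level with it; the furniture and walls round the work are solid. World frame = base frame: x ahead of the robot, y to its left, z up, the work surface at z = 0. Lengths are in mm, angles in degrees, forces in N, time in s.
With the tool pointing down it reaches from about 350 to 850 mm from the base axis. Payload 8.1 kg.
Tool frame: the origin (TCP) lies where the fingers leave the gripper's body, on its centre line; the fingertips stand 73 mm ahead of it and the grasp point (between the pads) lies 54 mm ahead of it; z points along the fingers, y is the line along which they close (so a half turn about z gives the same grasp; the last joint's range is limited). The gripper opens to 85 mm and grips with 20 to 120 N. Pads are 22 mm wide; open, the fingers measure 114 mm over their backs; the gripper's body (76 mm by 85 mm) begins 54 mm behind the grasp point. The pads swing forward as they close: fully open they stand 13 mm farther back than shut.
Start: joints at [62.831, 7.471, 85.268, -0, 87.261, -4.893], TCP at [227.426, 555.232, 303.892] pointing down, gripper open.
Joint ranges: [-169.43, 169.43], [-51.17, 129.36], [1.28, 143.12], [-76.62, 256.62], [0, 156.53], [-152.29, 152.29]. Speed limits (degrees/s): [136.94, 136.94, 159.86, 180, 180, 180].

INTERFACE

Orientations are given as [roll, pitch, yaw] about the fixed x, y, z axes, in that order (R = Rz(yaw) Ry(pitch) Rx(roll)).
In Python, from bench import sense, optics, r gives the robot as it stands.
- The arm moves only by the tool servo_tool, never from a script. Its argument "plan" is a list that holds one entry, the list of rows, each a list of 5 numbers: the shift along the world's x, y, z in m, then the turn about the world's z in degrees, then the finger opening in m, from 0 to 0.0854. A call has 1 to 10 rows; each row shifts and turns the commanded pose from where the row before left it; what a row does not reach is not made up. A row lasts 1/10 s, in which the tool goes at most 50 mm and 8.59 degrees, less where a joint would pass 70% of its speed; a pose out of reach is approached as far as the arm can. A call is refused whole if a number of a shift passes 0.05 or a number of a turn 8.59, either way. A call with a gripper value outside its range is refused whole. The fingers move at their own pace and stop on an object; "force" is the grip in N (left out, the last holds). Time passes only in rows, so rows that do not move let the fingers close. It gives the time, the measured TCP pose, the force, the opening and the grip force at its end, in the units of the state.
- sense(): the state, without advancing time (a new reading comes with each control period).
- optics.snapshot(name): name is "side" or "top"; returns a dict with "frame" (384x512x3 uint8, blue, green, red), "fx", "fy", "cx", "cy" (pixels), "dist_coeffs" ([k1, k2, p1, p2, k3] as OpenCV has them; the pictures are not rectified), "cam_to_world" (4x4, takes a point from camera to world coordinates). Camera axes: x right, y down, z forward; pixel columns grow to the right and rows downward; lengths in mm; the calibration is good to about 2 mm. A picture is of the moment at which its call begins. There is no depth.
- r.hand_in(): hands the job in; it is judged then, once.
The state is a dict: "time": time; "joint_pos": joint angles; "qd": joint speeds; "joint_efforts": joint torques, N m; "tool_pos": TCP position; "tcp_rot": TCP orientation; "ft_force": force on the tool from outside, world axes, zero at the start; "wrist_torque": the same for the moment, N m; "finger_gap": finger opening in mm; "grip_force": force on a finger pad.
Only numpy, scipy, OpenCV 4.12 (cv2) and the standard library are available. Lean on these libraries where they do the work, as an engineer would, in place of code of your own. Each camera call takes 0.05 s, during which the arm holds its last target. There are 200 camera calls.

TASK

Stand the bronze bush in the round recess of the reaming fixture and let go of it; then push the forked clamp strap fully forward over it, and only after that swing the spring-return cam lever up until it stands straight up, where the cam has its highest lift and the fork presses the bush down. The lever springs back if released, so finish while still holding it upright; leave everything else on the bench where it is.

Things in the scene. Friction and masses are not known exactly. Their poses are not given: they have to be found in the camera images.
- bush_center (a point): centre (half-way up) of the loose bronze bush, a plain hollow cylinder standing upright on the bench, 40 mm in diameter and 45 mm tall, about 0.2 kg; z along its bore. It is the only short bronze-coloured cylinder; it starts left of the fixture
- fixture: the steel reaming fixture, screwed down to the bench: base plate 250 x 96 x 16 mm. Origin: on the bench under the clamp stud; x points along the strap towards the recess, y across it, z up. The recess centre is at x = +75 mm, the plate ends at x = +120 mm and x = -130 mm. The clamp stud and nut stand to z = 102 mm, the heel block under the cam to z = 52 mm
- nest (a point): centre of the floor of the round recess for the bush: 44 mm in diameter, 6 mm deep with a 3 mm chamfer at its mouth, floor 10 mm above the bench, plate top 16 mm above the bench. A seated bush therefore has its top 55 mm above the bench and its centre 22.5 mm above this point. z up
- clamp_strap (a joint): slide of the U-shaped clamp strap along the fixture's +x, in m: 0 pulled back, 0.055 fully forward against its stop with the fork over the bush; starts between 0 and 0.012; drags with about 3 N. The strap (two steel arms 12 x 12 mm, 50 mm wide over both, 160 mm long) lies 64 to 76 mm above the bench and carries the cam lever at its rear end, so it can be pulled forward by the lever's grip
- fork (a point): point midway between the two spring noses under the fork's arms (33 mm apart); with the strap forward and the lever down it hangs 2.5 mm above the centre of a seated bush's top
- cam_lever (a joint): angle of the cam lever, rad: 0 lying back (pointing to the fixture's -x, 13.5 degrees above level), grows as it swings up and over towards the fork; at 1.25 it stands straight up at the cam's highest lift (strap tilted 0.085 rad, rear raised 5 mm), beyond that the lift falls; stop at 1.9. A spring turns it back: 0.07 Nm down, 0.2 Nm upright (2 N at the grip, up to 4 N on the way)
- grip_center (a point): centre of the revolving black grip at the end of the cam lever, 100 mm from the cam pin: two bobbins side by side on a cross pin, 26 mm in diameter, 32 mm wide over their flat ends (along the fixture's y), which turn freely about that pin. Pinched across its ends from above it lets the lever swing without tilting the gripper. 93 mm above the bench with the lever down, 175 mm with it upright
- cam_pin (a point): centre of the cam pin, the axis of the lever (along the fixture's y), at the rear of the strap; moves with the strap; on the fixture's x axis at x = -115 mm + strap slide, 70 mm above the bench with the lever down and 75 mm at full lift
- cam_handle: bar of the cam lever (10 to 14 mm thick) with its revolving grip, one piece with the cam; origin at the cam pin
- nose_l: left spring nose under the fork, 8 mm thick with a round end, presses on the bush's rim; gives up to 6 mm, presses with about 9 N at full lift; origin at its tip
- nose_r: right spring nose under the fork, like the left one
- nipple_center (a point): bystander: centre of the grey steel pipe nipple, an upright tube 34 mm in diameter and 70 mm tall
- piston_center (a point): bystander: centre of the grey piston, an upright solid cylinder 64 mm in diameter and 53 mm tall
- caliper_center (a point): bystander: middle of the caliper lying flat, 200 mm long, 14 mm thick
- tape_center (a point): bystander: middle of the tape measure, 78 x 34 x 60 mm, right of the fixture
There are look-alikes about, which are no part of the job. Leave any purple look-alike of the part that bears bush_center alone.

How it is judged:
By the outcome, as a careful person would: the job done as asked, in the order asked, and still so for the second after the job is handed in, while the arm keeps its last pose, push and grip.
It also fails if it takes over 51 s, if anything falls off the work surface, if the arm or the gripper's body presses on something with over 40 N, if the wrist force passes 120 N, or if a joint passes its speed limit or range.

## Working session

There is one attempt and no reset: what is moved stays moved. The work goes in short steps, Python scripts to look and compute and a tool call to move; the robot and the scene stay as the last step left them, time stands still between calls to the robot, and variables do not carry over. Pictures are saved under pics/ and viewed, at most 10 in all, crops included, and the job is handed in when it is done.

Besides the shell and the picture viewer there is one more tool, called after ">>>" as name(argument=value, ...) on one line, values as JSON. servo_tool: Moves the arm, as the interface text tells. Its arguments: {"type":"object","properties":{"plan":{"type":"array"},"force":{"type":"number"}},"required":["plan"]}

```bash
mkdir -p pics
cat > h.py <<'E'
import numpy as np, cv2, json
def snap(o,n,f):
    s=o.snapshot(n); cv2.imwrite(f'pics/{f}.png',s['frame']); 
    np.savez(f'pics/{f}.npz',**{k:np.array(v) for k,v in s.items()}); return s
def ray(f,u,v):
    s=np.load(f'pics/{f}.npz'); K=np.array([[s['fx'],0,s['cx']],[0,s['fy'],s['cy']],[0,0,1]],float)
    p=cv2.undistortPoints(np.array([[[u,v]]],float),K,s['dist_coeffs'].astype(float))[0,0]
    T=s['cam_to_world']; d=T[:3,:3]@np.array([p[0],p[1],1]); return T[:3,3],d/np.linalg.norm(d)
def atz(f,u,v,z):
    c,d=ray(f,u,v); return c+d*(z-c[2])/d[2]
def tri(*obs):
    A=np.zeros((3,3));b=np.zeros(3)
    for f,u,v in obs:
        c,d=ray(f,u,v);M=np.eye(3)-np.outer(d,d);A+=M;b+=M@c
    x=np.linalg.solve(A,b); return x,[round(float(np.linalg.norm((np.eye(3)-np.outer(ray(f,u,v)[1],ray(f,u,v)[1]))@(x-ray(f,u,v)[0]))),1) for f,u,v in obs]
def proj(f,P):
    s=np.load(f'pics/{f}.npz'); K=np.array([[s['fx'],0,s['cx']],[0,s['fy'],s['cy']],[0,0,1]],float)
    T=np.linalg.inv(s['cam_to_world']); r=cv2.Rodrigues(T[:3,:3])[0]
    return cv2.projectPoints(np.array(P,float).reshape(-1,1,3),r,T[:3,3],K,s['dist_coeffs'].astype(float))[0][:,0]
E
python3 - <<'E'
from bench import sense,optics,r
from h import *
ims=[]
for n in('side','top'):
    s=snap(optics,n,n+'0'); print(n,s['cam_to_world'].__array__().round(2).tolist(),s['fx'])
    cv2.imwrite(f'pics/{n}0v.png',cv2.resize(s['frame'],(800,600),interpolation=cv2.INTER_CUBIC))
print(sense())
E
```

```text
side [[-0.99, -0.07, 0.13, 304.75], [-0.14, 0.4, -0.91, 1099.38], [0.01, -0.92, -0.4, 621.32], [0.0, 0.0, 0.0, 1.0]] 439.89252601842
top [[0.02, -1.0, 0.06, 380.47], [-1.0, -0.02, 0.01, -78.72], [-0.01, -0.06, -1.0, 1245.19], [0.0, 0.0, 0.0, 1.0]] 423.8931734189184
{'time': 0.1, 'joint_pos': array([ 6.28290438e+01,  7.51205656e+00,  8.53232583e+01,  5.82896550e-04,
        8.72608840e+01, -4.89335984e+00]), 'qd': array([-0.01676711, -0.04476964, -0.06693702, -0.04948735, -0.06123525,
        0.03626955]), 'joint_efforts': array([ 4.46464310e-04, -5.70962799e+01, -5.01934218e+01, -2.94946431e-04,
        8.47851421e-03,  3.54397753e-05]), 'tool_pos': array([227.26616465, 554.89216504, 302.93382834]), 'tcp_rot': array([-1.79904201e+02, -8.78596445e-03,  1.57722368e+02]), 'ft_force': array([ 0.63948995, -0.20506637, -0.34775988]), 'wrist_torque': array([0.01626269, 0.02013693, 0.00506758]), 'grip_force': 0.0, 'finger_gap': 85.5996627639829}
```

View pics/side0v.png

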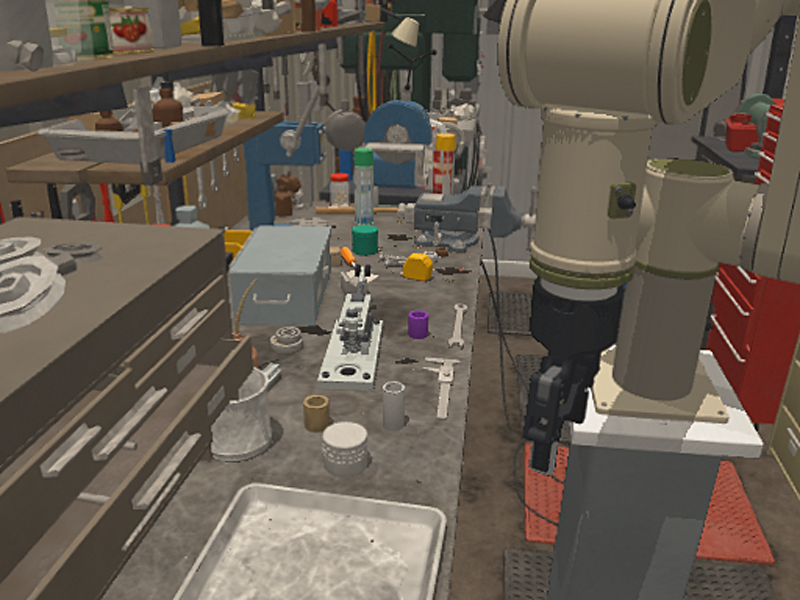

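View pics/top0v.png

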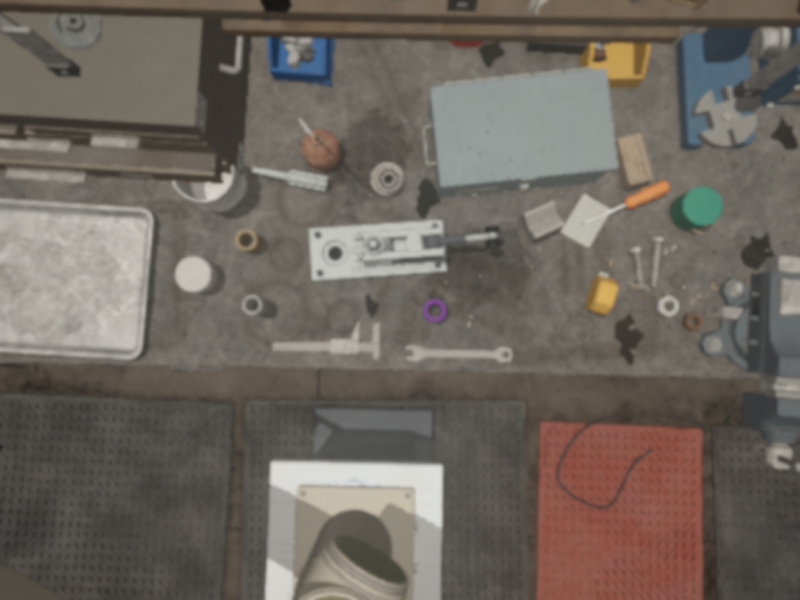

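Candidates for the bush, as 800-px view pixels:
- Bronze cylinder: side (316,413), top (247,240). It is left of the fixture and matches the description.
- Purple ring: side (418,324), top (435,310). This is the decoy.
- Grey nipple: side (393,405).
- Grey bearing: top (387,178).
- Brown nuts: top (693,321).

I choose the bronze cylinder and check it in a close crop.

Run:
```python
from h import *
a=cv2.imread('pics/side0.png')[160:300,180:300]  # x180-300,y160-300
b=cv2.imread('pics/top0.png')[130:200,140:340]
A=cv2.resize(a,None,fx=4,fy=4,interpolation=cv2.INTER_CUBIC)
cv2.imwrite('pics/c1.png',A)
cv2.imwrite('pics/c2.png',cv2.resize(b,None,fx=4,fy=4,interpolation=cv2.INTER_CUBIC))
```

```text
(no output)
```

View pics/c1.png

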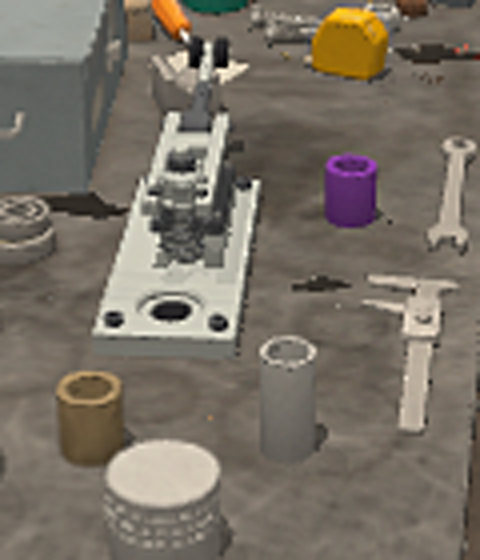

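View pics/c2.png

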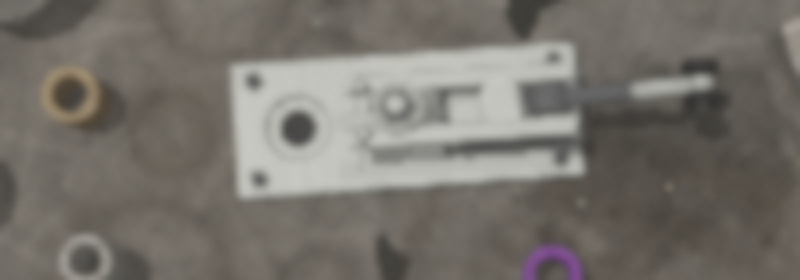

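Run:
```python
from h import *
S=lambda U,V:('side0',(U+.5)/4-.5+180,(V+.5)/4-.5+160)
T=lambda U,V:('top0',(U+.5)/4-.5+140,(V+.5)/4-.5+130)
np.set_printoptions(precision=1,suppress=True)
for n,a,b in[('bushtop',S(90,388),T(71,95)),('nestmouth',S(171,309),T(298,128)),('grip',S(209,53),T(707,84)),('nipple',S(288,350),T(85,258)),('piston',S(163,473),None)]:
    if b: print(n,*tri(a,b))
    else: print(n,atz(*a,53))
c=[atz(*T(*p),16) for p in[(232,65),(240,198),(575,43),(584,175)]]
for p in c: print(p)
c=np.array(c); d1=(c[0]+c[1]-c[2]-c[3])[:2]; print('len',np.linalg.norm(d1)/2,'yaw',np.degrees(np.arctan2(d1[1],d1[0])))
m=(c.sum(0)/4); d=d1/np.linalg.norm(d1); o=m[:2]+5*d; print('origin',o,'nest',o+75*d, 'grip',o+d*(-115-97))
print('bush z45',atz(*T(71,95),45),atz(*S(90,388),45)); print('nest z16',atz(*T(298,128),12),atz(*S(171,309),16))
```

```text
bushtop [553.1 208.1  42.5] [1.1, 1.1]
nestmouth [536.8  48.9  10.1] [1.0, 1.0]
grip [ 563.1 -239.    89.4] [1.4, 1.4]
nipple [434.8 188.   69.1] [0.2, 0.2]
piston [488.1 303.3  53. ]
[580.3  97.5  16. ]
[483.  89.  16.]
[ 601.6 -152.7   16. ]
[ 504.9 -160.9   16. ]
len 250.9665570998907 yaw 94.93669704193877
origin [542.  -26.8] nest [535.6  47.9] grip [ 560.2 -238. ]
bush z45 [551.6 207.3  45. ] [553.2 211.8  45. ]
nest z16 [535.5  48.5  12. ] [535.5  58.9  16. ]
```

The bush's top centre is at (553,208) and measures 42.5 mm high (45 expected). The nest is at (536,48.5), and the fixture yaw is 94.9°. I'll approach with the fingers closing along the fixture's y, which means tool yaw 94.9°.

>>> servo_tool(plan=[[[0.03,-0.03,-0.005,-6.3,0.0854],[0.03,-0.03,-0.005,-6.3,0.0854],[0.03,-0.03,-0.005,-6.3,0.0854],[0.03,-0.03,-0.005,-6.3,0.0854],[0.03,-0.03,-0.005,-6.3,0.0854],[0.03,-0.03,-0.005,-6.3,0.0854],[0.03,-0.03,-0.005,-6.3,0.0854],[0.03,-0.03,-0.005,-6.3,0.0854],[0.03,-0.03,-0.005,-6.3,0.0854],[0.03,-0.03,-0.005,-6.1,0.0854]]])

```text
time: 1.1
tool_pos: [528.2, 253.7, 253.2]
tcp_rot: [-180.0, 0.0, 94.7]
ft_force: [1.1, 0.7, 0.6]
finger_gap: 85.6
grip_force: 0.0
```

>>> servo_tool(plan=[[[0.0125,-0.0235,-0.02,0.2,0.0854],[0.0125,-0.0235,-0.03,0,0.0854],[0,0,-0.03,0,0.0854],[0,0,-0.03,0,0.0854],[0,0,-0.02,0,0.0854],[0,0,0,0,0.0854]]])

```text
time: 1.7
tool_pos: [549.6, 207.3, 119.5]
tcp_rot: [-179.6, 0.1, 95.1]
ft_force: [-0.6, -0.5, -0.3]
finger_gap: 85.4
grip_force: 0.0
```

Run:
```python
from bench import sense,optics,r
from h import *
snap(optics,'side','side1')
snap(optics,'top','top1')
s=sense();p=s['tool_pos']-[0,0,54]; print(s['tool_pos'],s['tcp_rot'])
print(proj('side1',[p,[552.5,208,45]]),proj('top1',[p,[552.5,208,45]]))
u,v=proj('side1',[[552,208,80]])[0].astype(int)
a=cv2.imread('pics/side1.png')[v-60:v+60,u-60:u+60]; b=cv2.imread('pics/top1.png')[95:215,100:220]
print(u-60,v-60)
cv2.imwrite('pics/d1.png',cv2.resize(np.hstack([a,b]),(800,400),interpolation=cv2.INTER_CUBIC))
```

```text
[552.13982666 208.19861481 123.77822138] [-1.79930978e+02  1.11793542e-02  9.51276994e+01]
[[202.51328062 247.14010393]
 [202.79125442 255.82568091]] [[154.966297   151.87690474]
 [157.1261404  153.0602213 ]]
142 183
```

View pics/d1.png

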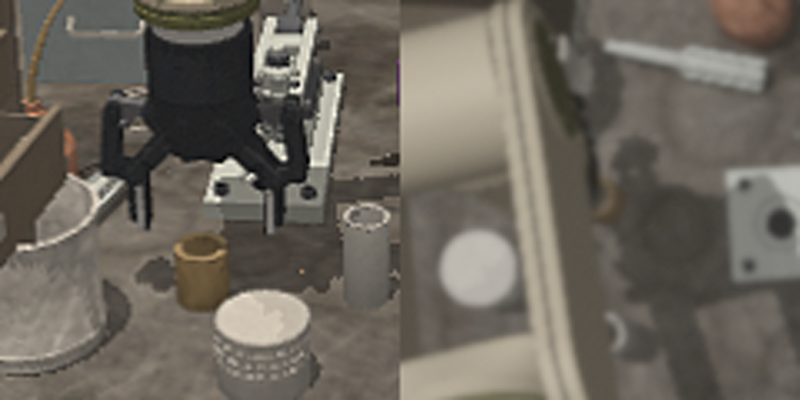

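The crop shows the fingers straddling the bronze bush (finger tips at about 142 and 275, bush at 201, row 270). I'll lower and grip.

>>> servo_tool(plan=[[[0,0,-0.02,0,0.0854],[0,0,-0.02,0,0.0854],[0,0,0,0,0.0854],[0,0,0,0,0.03],[0,0,0,0,0.03],[0,0,0,0,0.03],[0,0,0,0,0.03],[0,0,0,0,0.03],[0,0,0,0,0.03]]], force=40)

```text
time: 2.7
tool_pos: [553.5, 208.5, 85.8]
tcp_rot: [179.8, -0.0, 95.1]
ft_force: [-1.1, 0.8, 5.6]
finger_gap: 38.2
grip_force: 40.3
```

>>> servo_tool(plan=[[[0,0,0.01,0,0.03],[0,0,0.03,0,0.03],[0,0,0.02,0,0.03],[0,-0.03,0,0,0.03],[-0.004,-0.04,0,0,0.03],[-0.004,-0.04,0,0,0.03],[-0.004,-0.03,0,0,0.03],[-0.0045,-0.0195,0,0,0.03],[0,0,0,0,0.03],[0,0,0,0,0.03]]])

```text
time: 3.7
tool_pos: [536.1, 48.6, 144.5]
tcp_rot: [180.0, -0.0, 95.1]
ft_force: [0.7, -0.0, -0.5]
finger_gap: 38.8
grip_force: 40.6
```

Run:
```python
from bench import sense,optics,r
from h import *
snap(optics,'side','side2')
snap(optics,'top','top2')
s=sense();p=s['tool_pos']-[0,0,54]; print(s['tool_pos'],s['tcp_rot'],s['ft_force'],s['finger_gap'])
print(proj('side2',[p,p-[0,0,8],[536,48.5,10],p+[0,0,15]]),proj('top2',[p,[536,48.5,10]]))
a=cv2.imread('pics/side2.png')[160:260,165:265]; b=cv2.imread('pics/top2.png')[110:210,150:250]
cv2.imwrite('pics/d2.png',cv2.resize(np.hstack([a,b]),(800,400),interpolation=cv2.INTER_CUBIC))
```

```text
[536.17378601  49.44374162 144.33504108] [ 1.79964917e+02 -1.61161404e-02  9.51491159e+01] [-1.08937692 -0.35926971 -1.56147829] 39.027380538917335
[[222.31554413 211.28265017]
 [222.37297479 213.91528221]
 [223.01679231 236.90911514]
 [222.20755488 206.3071578 ]] [[210.9490077  157.75675997]
 [214.21244989 161.55707663]]
```

View pics/d2.png

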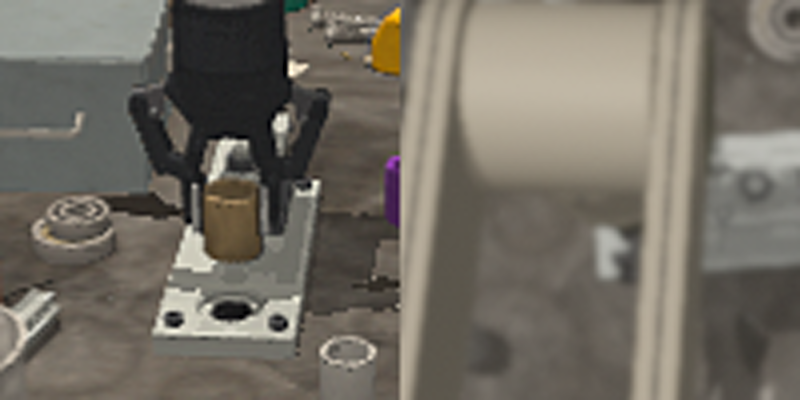

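Held bush: top centre at crop (233,188), which agrees with the grasp prediction. The nest hole is at crop (231,310). I'll refine the lateral offset with row profiles.

Run:
```python
from h import *
im=cv2.imread('pics/side2.png'); im0=cv2.imread('pics/side0.png')
for v in (212,216,220): print(v,(im[v,212:234,2].astype(int)-im[v,212:234,0]).tolist())
g=cv2.cvtColor(im0,cv2.COLOR_BGR2GRAY)
for v in range(232,242): print(v,g[v,208:238].tolist())
# predicted outline of mouth/hole for nest estimate
t=np.linspace(0,2*np.pi,73)
for R,z in((25,16),(22,13),(22,10)):
    q=proj('side0',np.c_[536+R*np.cos(t),48.5+R*np.sin(t),0*t+z]); print(R,z,q.min(0),q.max(0))
    q=proj('top0',np.c_[536+R*np.cos(t),48.5+R*np.sin(t),0*t+z]); print('  top',q.min(0),q.max(0))
for z in (60,105):
    q=proj('side2',np.c_[536.2+20*np.cos(t),49+20*np.sin(t),0*t+z]); print('bush',z,q.min(0),q.max(0))
```

```text
212 [1, 9, 3, 7, 43, 48, 47, 46, 47, 48, 49, 48, 46, 45, 46, 50, 39, 17, 5, 10, 1, 0]
216 [13, 9, 5, 1, 40, 40, 38, 42, 48, 44, 47, 47, 46, 42, 44, 41, 42, 19, 2, 10, 3, -1]
220 [18, 19, 17, 17, 27, 36, 40, 39, 44, 45, 45, 42, 43, 40, 38, 39, 37, 39, 7, 10, 11, 11]
232 [203, 200, 198, 197, 198, 198, 200, 201, 205, 191, 186, 185, 188, 193, 197, 200, 199, 195, 192, 191, 191, 202, 202, 200, 200, 201, 200, 202, 200, 202]
233 [204, 202, 201, 201, 203, 204, 206, 193, 178, 181, 139, 136, 116, 94, 95, 95, 96, 119, 119, 161, 181, 179, 199, 204, 200, 200, 200, 200, 200, 203]
234 [196, 195, 197, 197, 199, 201, 187, 175, 131, 84, 78, 143, 183, 224, 229, 230, 229, 197, 190, 127, 113, 155, 178, 197, 206, 204, 204, 205, 204, 205]
235 [206, 205, 205, 205, 205, 199, 165, 122, 126, 208, 224, 185, 137, 92, 88, 88, 86, 125, 173, 216, 178, 115, 171, 183, 199, 198, 197, 197, 198, 198]
236 [212, 210, 207, 206, 207, 199, 142, 126, 208, 227, 147, 56, 36, 33, 34, 34, 32, 35, 34, 118, 212, 210, 153, 194, 206, 206, 205, 205, 205, 204]
237 [190, 185, 210, 209, 206, 210, 141, 197, 211, 176, 63, 26, 35, 39, 39, 39
[... 448 characters left out ...]
8, 211, 204, 202, 205, 216, 109, 93, 77, 83, 36, 212]
241 [33, 51, 190, 211, 208, 205, 204, 203, 204, 205, 207, 210, 212, 214, 215, 215, 212, 210, 207, 204, 202, 202, 203, 215, 94, 45, 47, 39, 15, 195]
25 16 [214.0006244  230.70073235] [231.94001035 239.52814889]
  top [205.43747856 152.78372285] [222.57576575 169.82503366]
22 13 [215.10830684 232.1401996 ] [230.87742465 239.93003225]
  top [206.58700416 153.95339128] [221.63214682 168.91366468]
22 10 [215.13735818 233.06616188] [230.89034522 240.87814788]
  top [206.70744431 154.1018996 ] [221.71626661 169.02632224]
bush 60 [215.26796785 217.78733316] [229.8399596 224.5422545]
bush 105 [214.83215748 203.19249351] [229.63051952 209.60168743]
```

The nest is about 1 mm further in +x than commanded (side view 538, top 535.5), so I aim for 537. I'll descend to just above the mouth and then feel for contact.

>>> servo_tool(plan=[[[0.001,0,-0.01,0,0.03],[0,0,-0.015,0,0.03],[0,0,-0.01,0,0.03],[0,0,-0.005,0,0.03],[0,0,-0.002,0,0.03],[0,0,-0.002,0,0.03],[0,0,0,0,0.03]]])

```text
time: 4.5
tool_pos: [537.0, 48.7, 99.8]
tcp_rot: [180.0, 0.0, 95.1]
ft_force: [-0.1, -0.2, -1.5]
finger_gap: 38.6
grip_force: 40.6
```

>>> servo_tool(plan=[[[0,0,-0.001,0,0.03],[0,0,-0.001,0,0.03],[0,0,-0.001,0,0.03],[0,0,-0.001,0,0.03],[0,0,0,0,0.03]]])

```text
time: 5.0
tool_pos: [537.0, 48.7, 95.9]
tcp_rot: [180.0, -0.0, 95.1]
ft_force: [1.2, -0.5, -1.3]
finger_gap: 38.7
grip_force: 40.7
```

>>> servo_tool(plan=[[[0,0,-0.001,0,0.03],[0,0,-0.001,0,0.03],[0,0,-0.0005,0,0.03],[0,0,0,0,0.03]]])

```text
time: 5.4
tool_pos: [537.5, 48.7, 95.7]
tcp_rot: [180.0, 0.0, 95.1]
ft_force: [-9.7, 0.1, 19.7]
finger_gap: 38.8
grip_force: 42.8
```

>>> servo_tool(plan=[[[-0.001,0,0.001,0,0.03],[-0.0005,0,0.0005,0,0.03],[0,0,0,0,0.03],[0,0,0,0,0.03]]])

```text
time: 5.8
tool_pos: [536.3, 48.7, 95.8]
tcp_rot: [179.9, 0.0, 95.1]
ft_force: [-0.2, 0.6, 7.7]
finger_gap: 39.2
grip_force: 41.4
```

The rise from bench to seat is 85.8→95.8, which is exactly the 10 mm floor height, so the bush is seated. I'll release, raise and look.

>>> servo_tool(plan=[[[0,0,0.0005,0,0.05],[0,0,0,0,0.06],[0,0,0,0,0.07],[0,0,0,0,0.07],[0,0,0.01,0,0.07],[0,0,0.03,0,0.07],[0,0,0.03,0,0.07],[0,0,0.03,0,0.07],[0,0,0.04,0,0.07],[0,0,0.03,0,0.07]]])

```text
time: 6.8
tool_pos: [535.7, 48.8, 268.8]
tcp_rot: [179.9, 0.0, 95.1]
ft_force: [0.6, -0.2, -0.3]
finger_gap: 69.9
grip_force: 0.0
```

>>> servo_tool(plan=[[[0.0,-0.045,0,0,0.07],[0.002,-0.045,0,0,0.07],[0.003,-0.045,0,0,0.07],[0.005,-0.045,0,0,0.07],[0.005,-0.045,0,0,0.06],[0.005,-0.045,0,0,0.06],[0.005,-0.017,0,0,0.06],[0,0,0,0,0.06],[0,0,0,0,0.06]]])

```text
time: 7.7
tool_pos: [560.3, -238.2, 265.7]
tcp_rot: [-180.0, -0.0, 95.1]
ft_force: [0.5, 1.0, 0.6]
finger_gap: 59.6
grip_force: 0.0
```

Run:
```python
from bench import sense,optics,r
from h import *
snap(optics,'side','side3')
snap(optics,'top','top3')
s=sense();p=s['tool_pos']-[0,0,54]; print(s['tool_pos'],s['tcp_rot'],s['ft_force'],s['finger_gap'])
print(proj('side3',[p,[537,48.5,55]]),proj('top3',[p,[537,48.5,55]]))
a=cv2.imread('pics/side3.png')[150:250,185:285]; b=cv2.imread('pics/top3.png')[110:210,190:340]
A=cv2.resize(a,(400,400),interpolation=cv2.INTER_CUBIC)
B=cv2.resize(b,(600,400),interpolation=cv2.INTER_CUBIC)
cv2.imwrite('pics/d3.png',np.hstack([A,B[:,:400]]))
```

```text
[ 560.4270952  -237.15236127  265.65903198] [ 1.79996659e+02 -2.31575880e-02  9.51811767e+01] [0.34133383 0.44571185 0.11844709] 60.111898220184166
[[232.65692431 137.67538844]
 [222.34467471 222.62090145]] [[322.58925371 143.52022754]
 [212.63387204 159.17739077]]
```

View pics/d3.png

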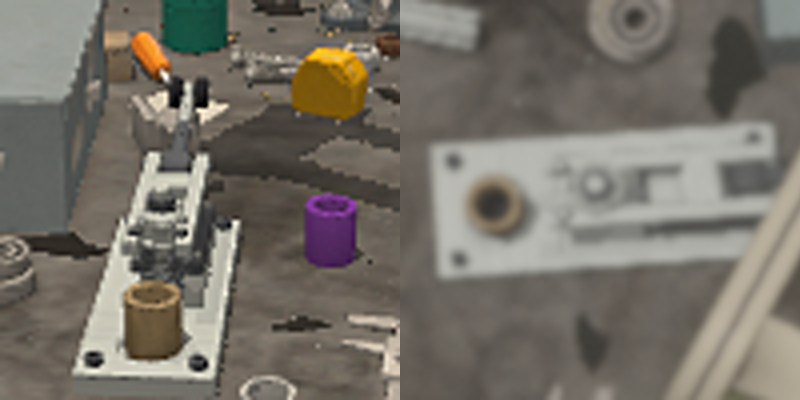

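The bush stands in the recess: side crop (152,292), i.e. pixel (223,223) against a predicted (222.3,222.6). The top view shows it centred in the hole. The grip is at side crop (189,92), still at about (561,-238). I'll descend on the grip and pinch it.

>>> servo_tool(plan=[[[0,0,-0.03,0,0.06],[0,0,-0.03,0,0.06],[0,0,-0.03,0,0.06],[0.001,0,-0.015,0,0.06],[0,0,-0.007,0,0.06],[0,0,-0.005,0,0.06],[0,0,0,0,0.06]]])

```text
time: 8.5
tool_pos: [561.9, -238.2, 149.1]
tcp_rot: [180.0, 0.0, 95.1]
ft_force: [-0.5, -0.7, -0.0]
finger_gap: 60.2
grip_force: 0.0
```

>>> servo_tool(plan=[[[0,0,0,0,0.045],[0,0,0,0,0.035],[0,0,0,0,0.025],[0,0,0,0,0.02],[0,0,0,0,0.02],[0,0,0,0,0.02]]], force=40)

```text
time: 9.1
tool_pos: [563.4, -238.7, 150.5]
tcp_rot: [179.7, 0.1, 95.1]
ft_force: [6.1, 1.3, -0.3]
finger_gap: 31.1
grip_force: 43.7
```

The grip is pinched (gap 31). The side force says the axis lies about 1.5 mm further in +x. I'll correct that and push the strap forward along the fixture's x at constant height.

>>> servo_tool(plan=[[[0.0015,0,0,0,0.02],[-0.0005,0.005,0,0,0.02],[-0.0005,0.006,0,0,0.02],[-0.0005,0.006,0,0,0.02],[-0.0005,0.006,0,0,0.02],[-0.0005,0.006,0,0,0.02],[-0.0005,0.006,0,0,0.02],[-0.0005,0.005,0,0,0.02],[0,0,0,0,0.02]]])

```text
time: 10.0
tool_pos: [560.0, -197.2, 149.3]
tcp_rot: [179.9, 0.0, 95.2]
ft_force: [3.8, -0.1, 4.7]
finger_gap: 31.1
grip_force: 44.2
```

>>> servo_tool(plan=[[[0,0.003,0.001,0,0.02],[0,0.003,0,0,0.02],[0,0.002,0,0,0.02],[0,0,0,0,0.02],[0,0,0,0,0.02]]])

```text
time: 10.5
tool_pos: [559.4, -189.8, 149.3]
tcp_rot: [-180.0, -0.0, 95.1]
ft_force: [2.9, 1.2, 5.3]
finger_gap: 31.1
grip_force: 44.2
```

>>> servo_tool(plan=[[[0,0.002,0,0,0.02],[0,0.002,0,0,0.02],[0,0.002,0,0,0.02],[0,0,0,0,0.02],[0,0,0,0,0.02]]])

```text
time: 11.0
tool_pos: [559.5, -187.1, 150.2]
tcp_rot: [180.0, 0.3, 95.1]
ft_force: [1.4, -13.6, 4.6]
finger_gap: 31.3
grip_force: 44.3
```

The stop is reached: -13.6 N along y at y=-187.1, 51.5 mm of travel. Now the swing: an arc of radius 100 mm, from 13.5° to 90°, in two calls.

>>> servo_tool(plan=[[[-0.0002,0.0015,0.008,0,0.02],[-0.0003,0.0027,0.0084,0,0.02],[-0.0003,0.0035,0.0078,0,0.02],[-0.0004,0.0043,0.0075,0,0.02],[-0.0004,0.005,0.0072,0,0.02],[-0.0005,0.0052,0.0067,0,0.02],[-0.0005,0.0058,0.0062,0,0.02],[-0.0006,0.0063,0.0058,0,0.02],[0,0,0,0,0.02]]])

```text
time: 11.9
tool_pos: [556.4, -152.0, 209.3]
tcp_rot: [179.9, 0.3, 95.1]
ft_force: [-1.5, -12.4, 11.2]
finger_gap: 31.5
grip_force: 45.1
```

>>> servo_tool(plan=[[[-0.0006,0.0062,0.0057,0,0.02],[-0.0006,0.0067,0.0052,0,0.02],[-0.0007,0.0072,0.0046,0,0.02],[-0.0007,0.0075,0.0039,0,0.02],[-0.0007,0.0078,0.003,0,0.02],[-0.0007,0.008,0.0022,0,0.02],[-0.0007,0.006,0.0015,0,0.02],[0,0,0,0,0.02],[0,0,0,0,0.02]]])

```text
time: 12.8
tool_pos: [551.1, -100.0, 232.0]
tcp_rot: [-179.9, -0.0, 95.2]
ft_force: [5.0, -0.7, -5.1]
finger_gap: 31.4
grip_force: 43.1
```

>>> servo_tool(plan=[[[0,0.004,0,0,0.02],[0,0.004,0,0,0.02],[0.0003,0.0017,-0.0005,0,0.02],[0,0,0,0,0.02],[0,0,0,0,0.02],[0,0,0,0,0.02]]])

```text
time: 13.4
tool_pos: [551.4, -91.0, 232.5]
tcp_rot: [-179.9, -0.0, 95.1]
ft_force: [-5.0, -2.0, 0.4]
finger_gap: 31.3
grip_force: 43.7
```

Run:
```python
from bench import sense,optics,r
from h import *
snap(optics,'side','side4')
snap(optics,'top','top4')
s=sense();print(s['tool_pos'],s['tcp_rot'],s['ft_force'],s['finger_gap'])
a=cv2.imread('pics/side4.png')[150:250,185:285]; b=cv2.imread('pics/top4.png')[110:210,190:290]
cv2.imwrite('pics/d4.png',cv2.resize(np.hstack([a,b]),(800,400),interpolation=cv2.INTER_CUBIC))
```

```text
[551.4245083  -90.98133862 232.45247458] [-1.79936268e+02 -5.69720972e-03  9.51180736e+01] [-5.22185041 -2.48374705 -0.77254137] 31.12128470062699
```

View pics/d4.png

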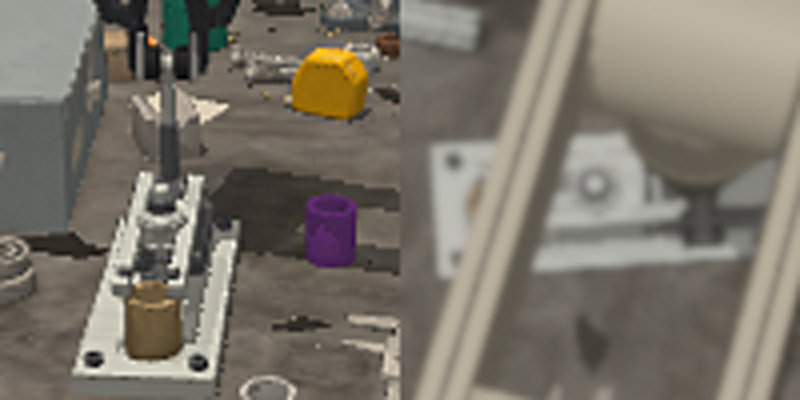

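The side view shows the lever upright with its grip at crop (165,60) and the fork over the bush at (152,280). The back force of 2.5 N matches the upright spring force. One last nudge of about 0.7 mm, and relieve the side load.

>>> servo_tool(plan=[[[-0.001,0.0007,0,0,0.02],[0,0,0,0,0.02],[0,0,0,0,0.02],[0,0,0,0,0.02],[0,0,0,0,0.02]]])

```text
time: 14.0
tool_pos: [550.8, -90.2, 232.5]
tcp_rot: [-180.0, -0.0, 95.1]
ft_force: [-2.3, -2.1, -2.3]
finger_gap: 31.2
grip_force: 43.3
```

Run:
```python
from bench import sense,r
print(r.hand_in())
```

```text
the job is handed in; nothing more can be done
None
```

I stood the bush in the recess, pushed the strap forward to its stop, swung the cam lever upright, and handed the job in at about 14 s with the gripper still holding the lever; the hand-in gave no verdict.

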